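# Close the board vise on a circuit board and latch it

### The arm

A 7-joint arm with a two-finger parallel gripper is mounted at the origin on a cart in front of the work surface, level with it; the furniture and walls round the work are solid. World frame = base frame: x ahead of the robot, y to its left, z up, the work surface at z = 0. Lengths are in mm, angles in rad, forces in N, time in s.
With the tool pointing down it reaches from about 425 to 925 mm from the base axis. Payload 6.8 kg.
Tool frame: the origin (TCP) lies at the very end of the fingers, on their centre line; the grasp point (between the pads) lies 19 mm behind it; z points along the fingers, y is the line along which they close (so a half turn about z gives the same grasp; the last joint's range is limited). The gripper opens to 85 mm and grips with 20 to 120 N. Pads are 22 mm wide; open, the fingers measure 114 mm over their backs; the gripper's body (76 mm by 85 mm) begins 54 mm behind the grasp point. The pads swing forward as they close: fully open they stand 13 mm farther back than shut.
Start: joints at [-1.438, 0.477, 0.022, 1.555, -0.011, 1.109, -0.083], TCP at [160.969, 655.543, 231.308] pointing down, gripper open.
Joint ranges: [-2.96, 2.96], [-0.34, 2.1], [-1.41, 1.46], [0.24, 2.44], [-1.37, 4.51], [0.17, 1.92], [-2.96, 2.96]. Speed limits (rad/s): [2.39, 2.39, 3.14, 3.14, 3.14, 3.14, 3.14].

### API

Orientations are given as a 3x3 rotation matrix whose columns are the frame's x, y, z axes.
In Python, from plant import env, cams, order, probe_bus gives the robot as it stands (env), with the cameras (cams), the job (order) and the readings (probe_bus).
- The arm moves only by the tool run_rows, called after "Request:" in YAML: its name, and indented under it one key for each argument. Schema: {"type":"object","properties":{"deltas":{"type":"object","properties":{"plan":{"type":"array","items":{"type":"array","items":{"type":"number"},"minItems":6,"maxItems":6},"minItems":1,"maxItems":20}},"additionalProperties":false,"required":["plan"]},"jaw":{"type":"number"},"grip_force":{"type":"number"},"only":{"type":"string"},"quiet":{"type":"boolean"},"lines":{"type":"string"}},"required":["deltas"],"additionalProperties":false}. deltas is an object whose key "plan" holds a list of rows, 1 to 20 of them, each of 6 numbers: dx, dy, dz in parts of the range, where 1.0 means 750 mm, then a rotation vector rx, ry, rz in parts of the range, where 1.0 means pi/2 rad; each row shifts and turns the commanded pose from where the row before left it, along the tool's axes as they then stand; what a row does not reach is not made up. A row lasts 1/8 s, in which the tool goes at most 62.5 mm and 0.188 rad, less where a joint would pass 70% of its speed; a pose out of reach is approached as far as the arm can. jaw is the opening from 0.0 (shut) to 1.0 (fully open), set as the call begins (left out keeps the last). The fingers move at their own pace and stop on an object; grip_force is the grip in N (left out, the last holds). Time passes only in rows, so rows that do not move let the fingers close. The tool returns the time, the measured TCP pose, the force, the opening and the grip force at its end. only (a regular expression) keeps the lines of the reply that match it, lines (a string "A,B") keeps lines A to B, and quiet returns only ok. Shift and turn numbers lie between -1 and 1, and a call with a number outside is refused. Input that does not fit is refused with a message, and nothing moves.
- probe_bus.observe(): the state, without advancing time (a new reading comes with each control period).
- cams.grab_frame(name): name is "scene" or "top" or "wrist"; returns the picture (400x640x3 uint8, red, green, blue); there is no depth.
- cams.camera_model(name): a dict with "K" (3x3 intrinsics, pixels), "R" (3x3) and "t" (3): a world point X has camera coordinates R X + t. Camera axes: x right, y down, z forward; pixel columns grow to the right and rows downward; lengths in mm; the calibration is good to about 2 mm. A picture is of the moment at which its call begins: read the wrist's pose just before it. camera_model takes no time and is no camera call; for the wrist camera it gives the pose at the moment of the call.
- order.finish_job(): hands the job in; it is judged then, once.
The state is a dict: "clock": time; "joint_pos": joint angles; "joint_vel": joint speeds; "tau": joint torques, N m; "tcp_pos": TCP position; "eef_rot": TCP orientation; "force": force on the tool from outside, world axes, zero at the start; "ft_torque": the same for the moment, N m; "opening": opening from 0.0 (shut) to 1.0 (fully open); "grip_force": force on a finger pad.
Only numpy, scipy, OpenCV 4.12 (cv2) and the standard library are available. Lean on these libraries where they do the work, as an engineer would, in place of code of your own. Each camera call takes 0.05 s, during which the arm holds its last target. There are 200 camera calls.

### The job

Get the blue circuit board ready for soldering: with the fingertips, push the sliding jaw of the board vise fully home so that its spring pad squares the board up against the fixed jaw, then swing the red latch all the way in behind the jaw so that it cannot back off. Only push the jaw and the latch: do not touch or lift the board itself, and leave the other things on the bench where they are.

Things in the scene. Friction and masses are not known exactly. Their poses are not given: they have to be found in the camera images.
- board_vise: Grey board vise plate bolted to the bench, 200 x 120 x 12 mm. Origin at bench height; the vise's x axis is the closing direction, away from the robot (yaw within 0.35 rad), y left, z up; the plate spans x -128 to +72, y -60 to +60 mm. The board stands on the black bed mat, top z 13 mm. Steel guide strips lead the sliding jaw: y 27 to 38 mm either side, x -123 to -53 mm, tops z 20 mm.
- fixed_jaw (a point): Middle of the clamping face of the dark fixed jaw at the vise's far end, at vise x +47, y 0, z 22 mm. The jaw is 80 mm wide, 20 mm thick, its top and screws end at z 36 mm.
- slide (a joint): Travel in m of the dark sliding jaw (head 100 mm wide, top z 36 mm) along the vise's +x: 0 = fully back towards the robot, 0.050 = home on its solid stop, which protects the board; starts at 0 to 0.012. It slides stiffly (about 5 N, near 9 N over the last millimetres, where the orange spring pad on its front is pressed in by 3.5 mm) and stays where it is left.
- thumb_plate (a point): Middle of the near face of the thumb plate, a bright steel upright plate 50 mm wide at the robot's side of the sliding jaw; it reaches from z 13 to z 42 mm above the bench, this point is at z 32 mm, vise y 0, vise x = slide - 0.105 m. Push on it along the vise's +x.
- latch (a joint): Angle of the red swing latch in rad, clockwise from above. 0: its bar points to the vise's +y (open, out to the left); 1.571: closed on its stop, the bar along the vise's +x, its end 3 mm behind the left wing of the closed jaw's head, propping it. Starts at -0.5 to 0.4, range -0.7 to 1.571. Turns easily (0.06 N m) and stays. While the jaw is over 3 mm from home the bar strikes it and cannot close.
- latch_pivot (a point): On the latch's vertical turning axis, at vise x -92, y +50 mm; z 32 mm above the bench, the top of the pivot screw.
- latch_post (a point): Middle of the black round finger post on the latch, 46 mm from the pivot axis: diameter 12 mm, z 27 to 47 mm above the bench. The red bar under it is 12 mm wide, z 21 to 27 mm, and ends 15 mm past the post's axis. Push the post sideways, round the pivot.
- circuit_board: Blue circuit board, 50 (its x) x 70 (its y) x 18 mm high, about 60 g, loose on four short feet on the vise's bed between the jaws. Origin at the centre of its underside. Starts 10 to 26 mm short of the fixed jaw, up to 0.1 rad askew; seated, its long edge lies along the fixed jaw and its origin is at vise x +22 mm.
- solder_spool: White spool of solder, 56 x 84 x 51 mm, loose bystander.
- tape_black: Roll of black tape lying flat, 62 mm diameter, 19 mm high, loose bystander.
- green_board: Green circuit board, 50 x 70 x 18 mm, loose bystander.
- side_cutters: Side cutters with blue handles lying flat, 58 x 138 x 14 mm, loose bystander.
- screwdriver_mini: Small screwdriver with a green handle lying flat, 16 x 140 x 16 mm, loose bystander to the right of the vise.
- multimeter: Orange and black multimeter lying face up, 150 x 75 x 46 mm, loose bystander.

How it is judged:
By the outcome, as a careful person would: the job done as asked, in the order asked, and still so for the second after the job is handed in, with the robot touching nothing.
It also fails if it takes over 45 s, if anything falls off the work surface, if the arm or the gripper's body presses on something with over 40 N, if the wrist force passes 120 N, or if a joint passes its speed limit or range.

## Working session

There is one attempt and no reset: what is moved stays moved. The work goes in short steps, Python scripts to look and compute and a tool call to move; the robot and the scene stay as the last step left them, time stands still between calls to the robot, and variables do not carry over. Pictures are saved under pics/ and viewed, at most 10 in all, crops included, and the job is handed in when it is done.

```bash
ls; mkdir -p pics
```

Run:
```python
from plant import env, cams, order, probe_bus
import cv2,numpy as np
for n in("top","scene"):
    cv2.imwrite(f"pics/{n}0.png",cams.grab_frame(n)[:,:,::-1])
    c=cams.camera_model(n);print(n,np.round(c["K"],1).tolist(),np.round(c["R"],3).tolist(),np.round(c["t"]).tolist())
s=probe_bus.observe();print(s["clock"],s["tcp_pos"],np.round(s["eef_rot"],3).tolist(),s["force"],s["opening"])
```

```text
pics
plant.py
top [[383.7, 0.0, 325.0], [0.0, 383.7, 201.7], [0.0, 0.0, 1.0]] [[0.024, -1.0, 0.005], [-0.997, -0.024, -0.075], [0.075, -0.003, -0.997]] [226.0, 470.0, 914.0]
scene [[447.0, 0.0, 324.5], [0.0, 447.0, 200.0], [0.0, 0.0, 1.0]] [[-0.861, -0.509, 0.014], [-0.251, 0.401, -0.881], [0.443, -0.762, -0.472]] [531.0, 77.0, 1292.0]
0.1 [160.84149239 655.01234878 230.39814063] [[-0.971, 0.238, -0.0], [0.238, 0.971, -0.002], [-0.0, -0.002, -1.0]] [ 0.24464521  0.18291949 -0.44679353] 1.000879027245346
```

View pics/top0.png

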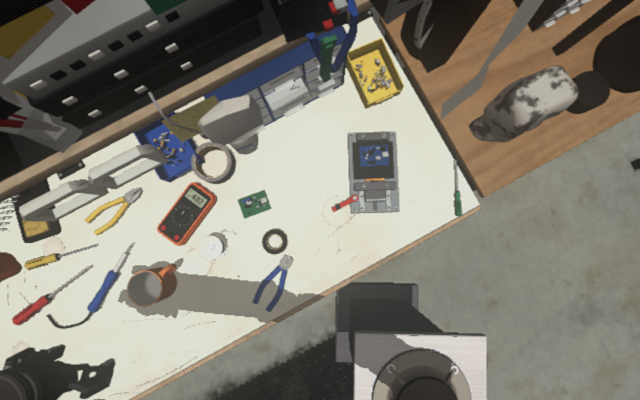

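View pics/scene0.png

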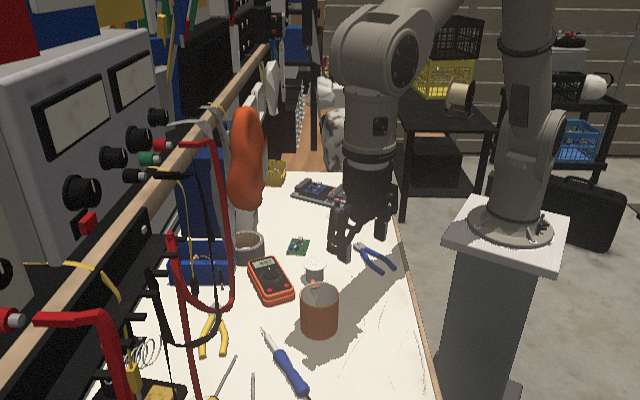

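The top view shows the vise at about (373,172), its latch (red) at (345,203), and the thumb plate at about (376,207). The scene view only shows the vise from afar, behind the gripper. I'll get a coarse pose from the top view, then refine it with the wrist camera.

Create h.py:
```python
from plant import env, cams, order, probe_bus
import cv2,numpy as np
def ray(c,uv,z):
    d=c["R"].T@np.linalg.inv(c["K"])@np.array([uv[0],uv[1],1.]);o=-c["R"].T@c["t"]
    return o+d*(z-o[2])/d[2]
def proj(c,X):
    p=np.asarray(c["R"])@X+c["t"];q=c["K"]@p;return q[:2]/q[2]
```

Run:
```python
from h import *
c=cams.camera_model("top");im=cv2.imread("pics/top0.png")
for uv in[(350,133),(397,133),(400,212),(349,213)]:print(uv,ray(c,uv,12).round())
w=cams.camera_model("wrist");s=probe_bus.observe()
R=s["eef_rot"];p=np.array(s["tcp_pos"])
o=-w["R"].T@w["t"];print("cam in tool",(R.T@(o-p)).round(1),"axes",(R.T@w["R"].T).round(3).tolist(),w["K"].round(1).tolist())
cv2.imwrite("pics/topz.png",cv2.resize(im[120:230,315:425],None,fx=5.4,fy=5.4,interpolation=cv2.INTER_CUBIC))
```

```text
(350, 133) [637. 179.  12.]
(397, 133) [640.  63.  12.]
(400, 212) [444.  54.  12.]
(349, 213) [438. 178.  12.]
cam in tool [  65.7    0.3 -142.3] axes [[-0.0, -0.966, -0.259], [1.0, -0.0, -0.0], [0.0, -0.259, 0.966]] [[339.5, 0.0, 317.8], [0.0, 339.5, 196.5], [0.0, 0.0, 1.0]]
```

View pics/topz.png

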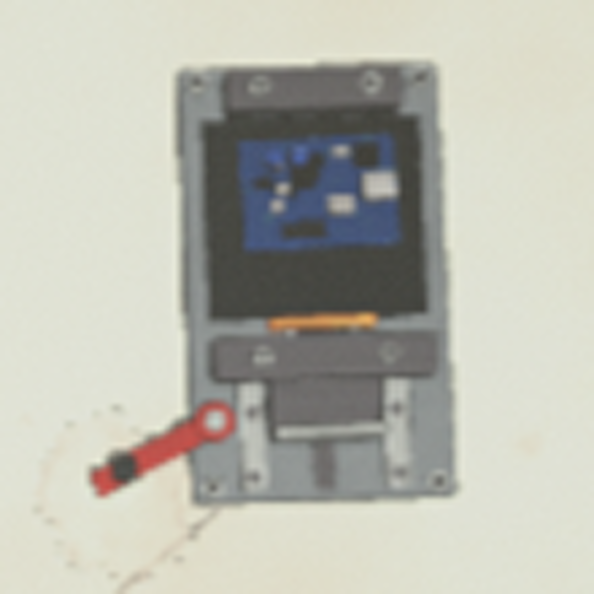

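The zoomed crop shows the plate nearly square to the world axes, with a yaw of about 0.02 rad and its origin near (568,119). The latch is open at about -0.5 rad, with the pivot at crop (213,420) and the post at (122,466). The thumb plate is at crop (330,432). Next I'll fly above the vise and look with the wrist camera.

Units first: shifts go in shares of 750 mm and turns go in shares of pi/2 rad. So -43 mm / 750 = -0.0573, -39 mm / 750 = -0.052, -0.13 rad / 1.5708 = -0.0828.

Request:
run_rows:
  deltas: {"plan": [[-0.0293, -0.0267, 0, 0, 0, 0], [-0.0573, -0.052, 0, 0, 0, 0], [-0.0573, -0.052, 0, 0, 0, 0], [-0.0573, -0.052, 0, 0, 0, 0], [-0.0573, -0.052, 0, 0, 0, 0], [-0.0573, -0.052, 0, 0, 0, 0], [-0.0573, -0.052, 0, 0, 0, 0], [-0.0573, -0.052, 0, 0, 0, 0], [-0.0573, -0.052, 0, 0, 0, 0], [-0.0573, -0.052, 0, 0, 0, 0], [-0.0573, -0.052, 0, 0, 0, 0], [-0.0293, -0.0267, 0, 0, 0, 0], [0, 0, 0.0467, 0, 0, -0.0828], [0, 0, 0.0467, 0, 0, -0.0828], [0, 0, 0, 0, 0, 0], [0, 0, 0, 0, 0, 0]]}

```text
clock: 2.1
tcp_pos: [519.3, 125.0, 162.2]
eef_rot: [[-1.0, -0.017, 0.001], [-0.017, 1.0, 0.0], [-0.001, 0.0, -1.0]]
force: [0.4, -0.2, -0.5]
opening: 0.999
grip_force: 0.0
```

Run:
```python
from h import *
s=probe_bus.observe();c=cams.camera_model("wrist");im=cams.grab_frame("wrist")[:,:,::-1]
np.savez("w1.npz",**{k:c[k] for k in"KRt"})
cv2.imwrite("pics/w1.png",im)
print(s["clock"],s["tcp_pos"],np.round(s["eef_rot"],3).tolist(),np.round(s["joint_vel"],3))
```

```text
2.1 [519.29343433 125.02169393 162.24685176] [[-1.0, -0.017, 0.001], [-0.017, 1.0, 0.0], [-0.001, 0.0, -1.0]] [-0.005 -0.015  0.003 -0.014 -0.001 -0.004  0.007]
```

View pics/w1.png

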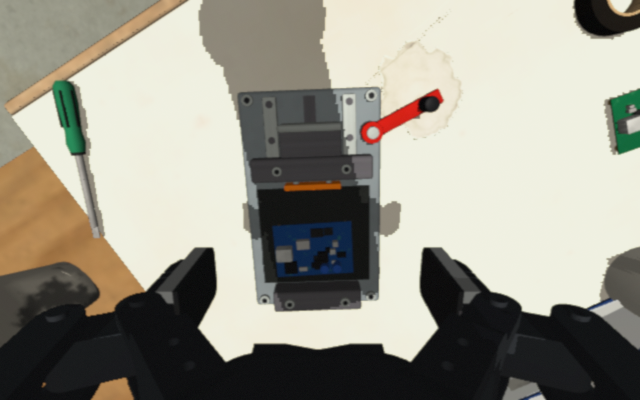

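The wrist image shows the plate corners at (238,94), (380,88), (380,299) and (257,307). The latch pivot is at (371,132), the post at (430,103), and the thumb plate's top edge is near v=123, u 278..342. The next step turns these into world positions.

Run:
```python
from h import *
c=dict(np.load("w1.npz"));im=cv2.imread("pics/w1.png")
hsv=cv2.cvtColor(im,cv2.COLOR_BGR2HSV)
P=[ray(c,u,12)[:2] for u in[(238,94),(380,88),(380,299),(257,307)]]
print("corners",np.round(P))
L=np.array([[-128,-60],[-128,60],[72,60],[72,-60]],float)
M,_=cv2.estimateAffinePartial2D(L,np.array(P));print("plate fit yaw",np.arctan2(M[1,0],M[0,0]),"scale",np.hypot(M[0,0],M[1,0]),"origin",M[:,2])
# better edges: screws of plate corners not specified; latch
red=cv2.inRange(hsv,(0,150,90),(6,255,255))|cv2.inRange(hsv,(174,150,90),(180,255,255))
n,lab,st,ce=cv2.connectedComponentsWithStats(red);print([(s.tolist()) for s in st[1:] if s[4]>60])
print("pivot",ray(c,(371,132),32).round(1),"post",ray(c,(430,103),47).round(1))
for u in[(278,124),(342,121)]:print("thumb",ray(c,u,42).round(1))
cr=im[75:200,225:465];cv2.imwrite("pics/w1z.png",cv2.resize(cr,None,fx=3.3,fy=3.3,interpolation=cv2.INTER_CUBIC))
```

```text
corners [[446.  58.]
 [439. 175.]
 [634. 188.]
 [645.  68.]]
plate fit yaw 0.06144573436035836 scale 0.9789584185347204 origin [567.63797527 124.454748  ]
[[424, 90, 19, 13, 100], [361, 99, 61, 45, 837]]
pivot [473.5 166.6  32. ] post [450.8 206.2  47. ]
thumb [467.9  94.3  42. ]
thumb [464.9 142.7  42. ]
```

View pics/w1z.png

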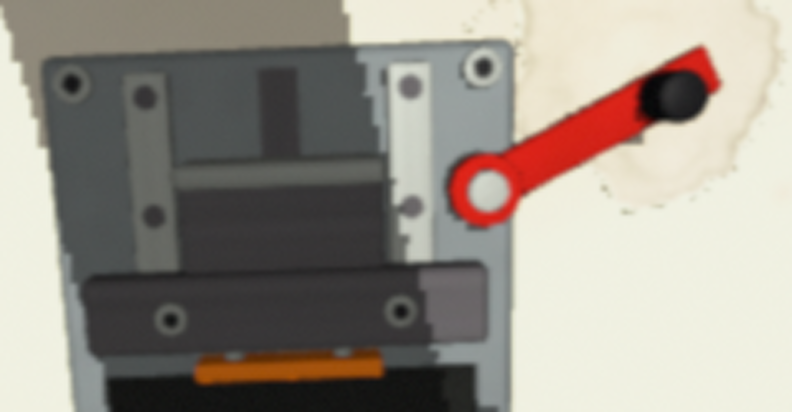

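The crop confirms it: the thumb plate's near top edge gives slide ≈ 3 mm, and the latch angle is about -0.46 rad. The vise yaw is about 0.06 rad and its origin is near (568,123.5). I'll close the fingers and stage behind the thumb plate.

To row units: 40 mm / 750 = 0.0533, 30 mm / 750 = 0.04, -0.043 rad / 1.5708 = -0.0274.

Request:
run_rows:
  deltas: {"plan": [[0.0267, -0.0027, 0, 0, 0, -0.0274], [0.04, -0.0027, 0.0267, 0, 0, 0], [0.036, -0.0013, 0.0533, 0, 0, 0], [0, 0, 0, 0, 0, 0], [0, 0, 0, 0, 0, 0], [0, 0, 0, 0, 0, 0]]}
  jaw: 0

```text
clock: 2.9
tcp_pos: [444.2, 116.6, 102.7]
eef_rot: [[-0.998, -0.062, 0.003], [-0.062, 0.998, 0.001], [-0.003, 0.001, -1.0]]
force: [-1.2, -0.5, 0.1]
opening: 0.001
grip_force: 0.0
```

To row units: 40 mm / 750 = 0.0533, 30 mm / 750 = 0.04.

Request:
run_rows:
  deltas: {"plan": [[0.0013, 0, 0.0533, 0, 0, 0], [0, 0, 0.04, 0, 0, 0], [0, 0, 0.0107, 0, 0, 0], [0, 0, 0, 0, 0, 0], [0, 0, 0, 0, 0, 0]]}

```text
clock: 3.52
tcp_pos: [442.2, 116.3, 24.4]
eef_rot: [[-0.998, -0.062, 0.002], [-0.062, 0.998, 0.001], [-0.002, 0.001, -1.0]]
force: [-0.1, 0.1, 0.6]
opening: 0.002
grip_force: 0.0
```

Request:
run_rows:
  deltas: {"plan": [[-0.0067, 0, 0, 0, 0, 0], [-0.0067, 0, 0, 0, 0, 0], [-0.0067, 0, 0, 0, 0, 0], [-0.0053, 0, 0, 0, 0, 0], [0, 0, 0, 0, 0, 0]]}

```text
clock: 4.15
tcp_pos: [459.2, 116.9, 23.0]
eef_rot: [[-0.998, -0.062, -0.002], [-0.062, 0.998, -0.0], [0.002, -0.0, -1.0]]
force: [-4.2, -0.3, 2.1]
opening: 0.003
grip_force: 2.0
```

To row units: -6 mm / 750 = -0.008, -5 mm / 750 = -0.0067.

Request:
run_rows:
  deltas: {"plan": [[-0.0067, 0, 0, 0, 0, 0], [-0.008, 0, -0.0013, 0, 0, 0], [-0.008, 0, 0, 0, 0, 0], [-0.008, 0, 0, 0, 0, 0], [-0.008, 0, 0, 0, 0, 0], [-0.0053, 0, 0, 0, 0, 0], [0, 0, 0, 0, 0, 0], [0, 0, 0, 0, 0, 0]]}

```text
clock: 5.15
tcp_pos: [491.5, 118.7, 23.6]
eef_rot: [[-0.998, -0.062, -0.003], [-0.062, 0.998, -0.001], [0.003, -0.001, -1.0]]
force: [-5.6, -0.7, -3.9]
opening: 0.001
grip_force: 2.6
```

Request:
run_rows:
  deltas: {"plan": [[-0.0027, 0, 0, 0, 0, 0], [-0.0027, 0, 0, 0, 0, 0], [0, 0, 0, 0, 0, 0]]}

```text
clock: 5.52
tcp_pos: [495.8, 119.0, 23.8]
eef_rot: [[-0.998, -0.062, -0.002], [-0.062, 0.998, -0.001], [0.002, -0.001, -1.0]]
force: [-5.0, -1.4, -3.5]
opening: -0.001
grip_force: 2.6
```

Request:
run_rows:
  deltas: {"plan": [[-0.0027, 0, 0, 0, 0, 0], [-0.0027, 0, 0, 0, 0, 0], [0, 0, 0, 0, 0, 0]]}

```text
clock: 5.9
tcp_pos: [499.8, 119.3, 23.8]
eef_rot: [[-0.998, -0.062, -0.002], [-0.062, 0.998, -0.001], [0.002, -0.001, -1.0]]
force: [-5.4, -1.2, -3.5]
opening: -0.004
grip_force: 2.5
```

To row units: -2 mm / 750 = -0.0027, -1 mm / 750 = -0.0013.

Request:
run_rows:
  deltas: {"plan": [[-0.0027, 0, 0, 0, 0, 0], [-0.0013, 0, 0, 0, 0, 0], [0, 0, 0, 0, 0, 0]]}

```text
clock: 6.28
tcp_pos: [502.1, 119.4, 23.8]
eef_rot: [[-0.998, -0.062, -0.003], [-0.062, 0.998, -0.001], [0.003, -0.001, -1.0]]
force: [-6.8, -0.5, -1.6]
opening: -0.005
grip_force: 3.5
```

Request:
run_rows:
  deltas: {"plan": [[-0.0027, 0, 0, 0, 0, 0], [-0.0013, 0, 0, 0, 0, 0], [0, 0, 0, 0, 0, 0]]}

```text
clock: 6.65
tcp_pos: [502.9, 119.4, 23.7]
eef_rot: [[-0.998, -0.062, -0.008], [-0.062, 0.998, -0.001], [0.008, -0.001, -1.0]]
force: [-12.3, -1.9, 5.6]
opening: 0.002
grip_force: 6.6
```

Request:
run_rows:
  deltas: {"plan": [[-0.0027, 0, 0, 0, 0, 0], [-0.0013, 0, 0, 0, 0, 0], [0, 0, 0, 0, 0, 0]]}

```text
clock: 7.02
tcp_pos: [502.9, 119.4, 23.6]
eef_rot: [[-0.998, -0.063, -0.013], [-0.063, 0.998, -0.002], [0.013, -0.001, -1.0]]
force: [-21.2, -1.5, 15.3]
opening: 0.001
grip_force: 10.7
```

The jaw reached a hard stop at TCP x=502.9, where the force rose to 21 N with no further motion. I'll back off, rise, move to the left side and check.

To row units: 43 mm / 750 = 0.0573, -30 mm / 750 = -0.04.

Request:
run_rows:
  deltas: {"plan": [[0.0133, 0, 0, 0, 0, 0], [0.0267, 0, 0, 0, 0, 0], [0, 0, -0.04, 0, 0, 0], [0, 0, -0.04, 0, 0, 0], [0.0293, 0.0573, -0.02, 0, 0, 0], [0.0293, 0.0573, -0.0133, 0, 0, 0], [0, 0, 0, 0, 0, 0], [0, 0, 0, 0, 0, 0], [0, 0, 0, 0, 0, 0]]}

```text
clock: 8.15
tcp_pos: [431.9, 200.4, 109.4]
eef_rot: [[-0.998, -0.06, 0.001], [-0.06, 0.998, 0.0], [-0.001, -0.0, -1.0]]
force: [0.4, -0.1, 0.4]
opening: 0.003
grip_force: 0.0
```

Run:
```python
from h import *
s=probe_bus.observe();c=cams.camera_model("wrist");im=cams.grab_frame("wrist")[:,:,::-1]
np.savez("w2.npz",**{k:c[k] for k in"KRt"});cv2.imwrite("pics/w2.png",im)
```

```text
(no output)
```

View pics/w2.png

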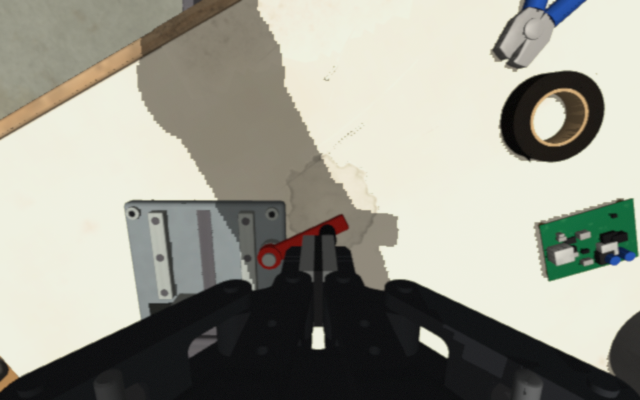

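The shut fingers hide the jaw and board here. The latch is unmoved, with its pivot at (268,257) and its bar end near (345,220). I'll recheck the pivot and then go on to the latch push.

Run:
```python
from h import *
c=dict(np.load("w2.npz"));print("pivot",ray(c,(268.5,257),32).round(1))
p=np.array([473.2,167]);a=.0615;R=np.array([[np.cos(a),-np.sin(a)],[np.sin(a),np.cos(a)]])
cur=np.array([431.9,200.4])
for q in[(-50,46),(-17,48),(5,47),(21,46),(36,36),(44,20.5),(44,14)]:
    w=p+R@q;d=R.T@(w-cur);print(q,w.round(1),"tool dx,dy",(-d[0]).round(1),d[1].round(1));cur=w
```

```text
pivot [471.4 168.3  32. ]
(-50, 46) [420.5 209.8] tool dx,dy 10.8 10.1
(-17, 48) [453.3 213.9] tool dx,dy -33.0 2.0
(5, 47) [475.3 214.2] tool dx,dy -22.0 -1.0
(21, 46) [491.3 214.2] tool dx,dy -16.0 -1.0
(36, 36) [506.9 205.1] tool dx,dy -15.0 -10.0
(44, 20.5) [515.9 190.2] tool dx,dy -8.0 -15.5
(44, 14) [516.3 183.7] tool dx,dy 0.0 -6.5
```

To row units: 40 mm / 750 = 0.0533, 22 mm / 750 = 0.0293.

Request:
run_rows:
  deltas: {"plan": [[0.0147, 0.0133, 0.02, 0, 0, 0], [0, 0, 0.0533, 0, 0, 0], [0, 0, 0.0293, 0, 0, 0], [0, 0, 0, 0, 0, 0], [0, 0, 0, 0, 0, 0]]}

```text
clock: 8.82
tcp_pos: [419.9, 210.5, 32.8]
eef_rot: [[-0.998, -0.061, 0.001], [-0.061, 0.998, 0.0], [-0.001, 0.0, -1.0]]
force: [0.6, -0.0, 0.4]
opening: 0.002
grip_force: 0.0
```

Request:
run_rows:
  deltas: {"plan": [[-0.0107, 0.0013, 0, 0, 0, 0], [-0.0107, 0.0013, 0, 0, 0, 0], [-0.0107, 0, 0, 0, 0, 0], [-0.012, 0, 0, 0, 0, 0], [0, 0, 0, 0, 0, 0]]}

```text
clock: 9.45
tcp_pos: [453.2, 214.8, 32.4]
eef_rot: [[-0.998, -0.061, 0.001], [-0.061, 0.998, 0.0], [-0.001, 0.0, -1.0]]
force: [-0.0, -0.3, 0.1]
opening: -0.0
grip_force: 0.0
```

Request:
run_rows:
  deltas: {"plan": [[-0.0107, 0, 0, 0, 0, 0], [-0.0093, -0.0013, 0, 0, 0, 0], [-0.0093, 0, 0, 0, 0, 0], [-0.0107, -0.0013, 0, 0, 0, 0], [-0.0107, 0, 0, 0, 0, 0], [0, 0, 0, 0, 0, 0]]}

```text
clock: 10.2
tcp_pos: [491.3, 215.3, 32.5]
eef_rot: [[-0.998, -0.062, 0.002], [-0.062, 0.998, 0.001], [-0.002, 0.0, -1.0]]
force: [-0.1, 0.1, -0.4]
opening: 0.004
grip_force: 0.1
```

Run:
```python
from h import *
c=cams.camera_model("wrist");im=cams.grab_frame("wrist")[:,:,::-1]
np.savez("w3.npz",**{k:c[k] for k in"KRt"});cv2.imwrite("pics/w3.png",im)
```

```text
(no output)
```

View pics/w3.png

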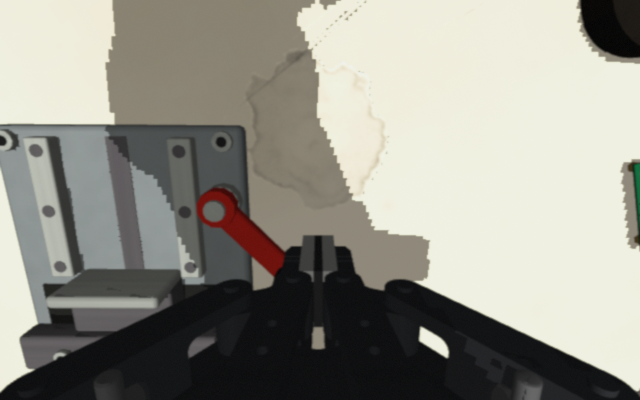

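The jaw is closed, and the latch is being swung: its bar runs from (215,210) to (283,265), about 0.7 rad, with the fingers behind the post. I'll carry on round the arc.

To row units: -6 mm / 750 = -0.008, -5 mm / 750 = -0.0067.

Request:
run_rows:
  deltas: {"plan": [[-0.008, -0.0053, 0, 0, 0, 0], [-0.008, -0.0053, 0, 0, 0, 0], [-0.0067, -0.008, 0, 0, 0, 0], [-0.0053, -0.008, 0, 0, 0, 0], [0, 0, 0, 0, 0, 0]]}

```text
clock: 10.88
tcp_pos: [513.2, 195.6, 32.5]
eef_rot: [[-0.998, -0.061, 0.001], [-0.061, 0.998, -0.0], [-0.001, -0.0, -1.0]]
force: [-0.9, 0.5, -0.5]
opening: 0.002
grip_force: 0.0
```

Request:
run_rows:
  deltas: {"plan": [[-0.0027, -0.008, 0, 0, 0, 0], [-0.0013, -0.0053, 0, 0, 0, 0], [0, 0, 0, 0, 0, 0]]}

```text
clock: 11.25
tcp_pos: [515.2, 188.8, 32.4]
eef_rot: [[-0.998, -0.064, -0.001], [-0.064, 0.998, 0.002], [0.001, 0.002, -1.0]]
force: [-2.6, 6.5, 0.5]
opening: 0.002
grip_force: 3.1
```

Request:
run_rows:
  deltas: {"plan": [[0, -0.004, 0, 0, 0, 0], [0, 0, 0, 0, 0, 0]]}

```text
clock: 11.5
tcp_pos: [515.2, 188.3, 32.5]
eef_rot: [[-0.998, -0.066, -0.0], [-0.066, 0.998, 0.005], [-0.0, 0.005, -1.0]]
force: [-4.0, 11.5, -1.8]
opening: -0.001
grip_force: 5.6
```

Request:
run_rows:
  deltas: {"plan": [[0, -0.004, 0, 0, 0, 0], [0, 0, 0, 0, 0, 0]]}

```text
clock: 11.75
tcp_pos: [515.2, 187.8, 32.6]
eef_rot: [[-0.998, -0.068, -0.0], [-0.068, 0.998, 0.007], [-0.0, 0.007, -1.0]]
force: [-3.2, 17.4, -2.9]
opening: -0.001
grip_force: 8.1
```

There's a firm stop just where the closed latch should be. I'll back off, rise, reopen the fingers and verify from the first viewpoint.

To row units: -50 mm / 750 = -0.0667, -43 mm / 750 = -0.0573.

Request:
run_rows:
  deltas: {"plan": [[0, 0.008, 0, 0, 0, 0], [0, 0.024, 0, 0, 0, 0], [0, 0.0133, -0.04, 0, 0, 0], [0, 0, -0.0667, 0, 0, 0], [0, 0, -0.0667, 0, 0, 0], [-0.004, -0.0573, 0, 0, 0, 0], [-0.0027, -0.0573, 0, 0, 0, 0], [0, 0, 0, 0, 0, 0], [0, 0, 0, 0, 0, 0], [0, 0, 0, 0, 0, 0]]}
  jaw: 0

```text
clock: 13.0
tcp_pos: [524.3, 130.6, 162.2]
eef_rot: [[-0.998, -0.064, -0.0], [-0.064, 0.998, 0.0], [0.0, 0.0, -1.0]]
force: [0.4, -0.5, -0.8]
opening: -0.002
grip_force: 0.0
```

Request:
run_rows:
  deltas: {"plan": [[0, 0, 0, 0, 0, 0], [0, 0, 0, 0, 0, 0], [0, 0, 0, 0, 0, 0], [0, 0, 0, 0, 0, 0], [0, 0, 0, 0, 0, 0], [0, 0, 0, 0, 0, 0]]}
  jaw: 1

```text
clock: 13.75
tcp_pos: [524.4, 129.1, 162.3]
eef_rot: [[-0.998, -0.062, -0.0], [-0.062, 0.998, 0.0], [0.0, 0.0, -1.0]]
force: [0.0, -0.6, -0.2]
opening: 1.003
grip_force: 0.0
```

Run:
```python
from h import *
c=cams.camera_model("wrist");im=cams.grab_frame("wrist")[:,:,::-1]
np.savez("w4.npz",**{k:c[k] for k in"KRt"});cv2.imwrite("pics/w4.png",im)
cv2.imwrite("pics/w4z.png",cv2.resize(im[60:320,220:480],None,fx=2.3,fy=2.3,interpolation=cv2.INTER_CUBIC))
```

```text
(no output)
```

View pics/w4z.png

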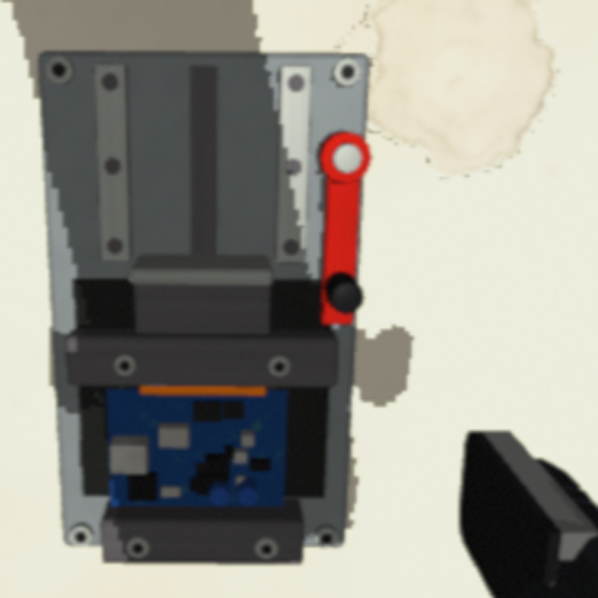

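The picture shows the board flat against the fixed jaw, the jaw home, and the latch bar (crop 346,157 to 344,291) just behind the left wing. I'll check the numbers, then hand in if they agree.

Run:
```python
from h import *
c=dict(np.load("w4.npz"));f=lambda x,y,z:ray(c,(220+x/2.3,60+y/2.3),z)[:2]
a=.0615;R=np.array([[np.cos(a),np.sin(a)],[-np.sin(a),np.cos(a)]])
p=f(346,157,32);q=f(344,293,47);d=R@(q-p);print("latch",d.round(1),np.arctan2(d[0],d[1]))
t=(f(132,264,42)+f(272,258,42))/2;print("slide",(R@(t-p))[0]-92+105)
E=[f(x,y,36) for x,y in((103,513),(302,502))];B=[f(x,y,31) for x,y in((107,390),(285,386))]
for n,(u,v) in(("fixed",E),("board near edge",B)):
    e=R@(v-u);print(n,"yaw rel",np.arctan2(-e[0],e[1]))
```

```text
latch [44.3 -1.1] 1.5959990132390598
slide 47.31853352908905
fixed yaw rel 0.06186668720249766
board near edge yaw rel 0.024415632245847
```

The latch is closed. The slide reading (47.3 mm) comes from rough edge picks, so I'll look closer at the jaw and board before handing in.

Run:
```python
from h import *
im=cv2.imread("pics/w4.png");cv2.imwrite("pics/w4y.png",cv2.resize(cv2.convertScaleAbs(im[165:310,240:385],alpha=2.2),None,fx=4,fy=4,interpolation=cv2.INTER_CUBIC))
```

```text
(no output)
```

View pics/w4y.png

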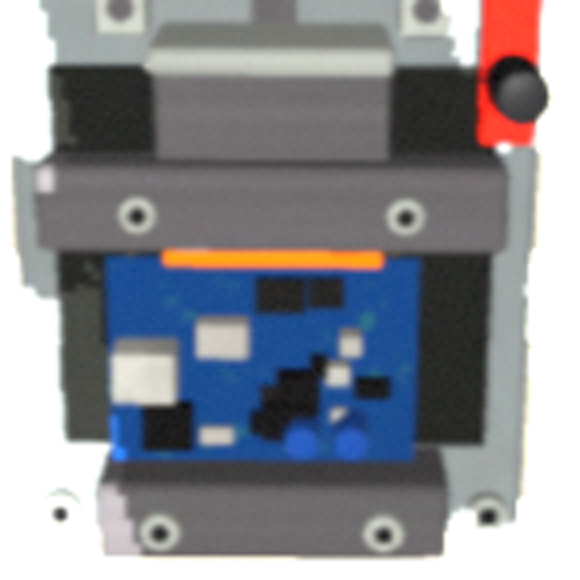

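The close-up shows the board square against the fixed jaw and the pad pressed in. The thumb plate's true top edge is at v≈177, not 173.5, which puts the slide at about 50 mm, so the jaw is home. I'll hand in.

```bash
python3 -c "
from plant import env, cams, order, probe_bus
print(order.finish_job())"
```

```text
the job is handed in; nothing more can be done
None
```

The job is handed in: the sliding jaw is home with the blue board square against the fixed jaw, and the red latch is closed behind the jaw; only the jaw and latch were pushed, and the clock read about 14 s of the 45 s allowed.

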